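# Cock the table-skittles launcher on its hair-trigger catch

### The arm

A 6-joint arm with a two-finger parallel gripper is mounted at the origin on the work surface. World frame = base frame: x ahead of the robot, y to its left, z up, the work surface at z = 0. Lengths are in m, angles in degrees, forces in N, time in s.
With the tool pointing down it reaches from about 0.4 to 0.825 m from the base axis. Payload 7 kg.
Tool frame: the origin (TCP) lies on the centre line of the jaws, within the pads' length; the fingertips stand 19 mm ahead of it and the grasp point (between the pads) is the TCP; z points along the fingers, y is the line along which they close (so a half turn about z gives the same grasp; the last joint's range is limited). The gripper opens to 88 mm and grips with 3 to 60 N. Pads are 19 mm wide; open, the fingers measure 130 mm over their backs; the gripper's body (78 mm by 193 mm) begins 47 mm behind the grasp point.
Start: joints at [16.507, 20.546, 0.682, 0, -70.136, -16.507], TCP at [0.675, -0, 0.246] pointing down, gripper open.
Joint ranges: [-176.03, 176.03], [-82.01, 121.73], [-58.28, 71.71], [-173.87, 95.51], [-174.79, -0.11], [-173.66, 173.66]. Speed limits (degrees/s): [136.94, 136.94, 172.46, 180, 180, 180].

### API

Orientations are given as [roll, pitch, yaw] about the fixed x, y, z axes, in that order (R = Rz(yaw) Ry(pitch) Rx(roll)).
In Python, from plant import get_state, capture, close_job gives the robot as it stands.
- The arm moves only by the tool apply_moves, never from a script. Its argument "targets" is a list of rows, each a list of 7 numbers: the opening, from 0 (shut) to 1 (fully open), then the shift along the tool's x, y, z normalised to -1 to 1, where 1 is 1000 mm, then the turn, a rotation vector about the tool's x, y, z normalised to -1 to 1, where 1 is 90 degrees. In form: [[claw, tx, ty, tz, ax, ay, az], ...]. A call has 1 to 20 rows; each row shifts and turns the commanded pose from where the row before left it, along the tool's axes as they then stand; what a row does not reach is not made up. A row lasts 1/12 s, in which the tool goes at most 41.7 mm and 7.16 degrees, less where a joint would pass 70% of its speed; a pose out of reach is approached as far as the arm can. A call with a number of a shift or a turn outside -1 to 1 is refused whole. A call with a gripper value outside its range is refused whole. The fingers move at their own pace and stop on an object; "newtons" is the grip in N (left out, the last holds). Time passes only in rows, so rows that do not move let the fingers close. It gives the time, the measured TCP pose, the force, the opening and the grip force at its end, in the units of the state.
- get_state(): the state, without advancing time (a new reading comes with each control period).
- capture(name): name is "scene" or "side" or "wrist"; returns a dict with "frame" (384x512x3 uint8, red, green, blue), "range_z" (384x512 float32, m along the optical axis (not along the pixel's ray), 0 where there is no reading), "camera_matrix" (3x3 intrinsics, pixels), "T" (4x4, takes a point from camera to world coordinates). Camera axes: x right, y down, z forward; pixel columns grow to the right and rows downward; lengths in m; the calibration is good to about 2 mm. A picture is of the moment at which its call begins.
- close_job(): hands the job in; it is judged then, once.
The state is a dict: "time_s": time; "joints": joint angles; "qd": joint speeds; "joint_torque": joint torques, N m; "tcp_pos": TCP position; "eef_rot": TCP orientation; "contact_force": force on the tool from outside, world axes, zero at the start; "moment": the same for the moment, N m; "gripper_width": finger opening in m; "gripper_force": force on a finger pad.
Only numpy, scipy, OpenCV 4.12 (cv2) and the standard library are available. Lean on these libraries where they do the work, as an engineer would, in place of code of your own. Each camera call takes 0.05 s, during which the arm holds its last target. There are 200 camera calls.

### The job

Cock the wooden table-skittles launcher: take the knob of its sprung arm, draw the arm back, lift it over the little steel catch and lower it behind, then, still holding the knob, ease it forward until the catch has taken the whole pull, and only then let go so that the arm stays hooked and ready to fire. The catch is a hair trigger: do not bump it, press the arm hard against it or let the arm snap onto it, never let the arm fly, and leave the skittles, the tin and the screwdriver where they are.

Things in the scene. Friction and masses are not known exactly. Their poses are not given: they have to be found in the camera images.
- launcher: Wooden launcher board fixed to the bench, 280 (its x) x 330 (its y) x 18 mm thick; origin at the centre of its underside on the bench, z up. A 17 mm rubber stop post and a shallow dish beside the resting arm play no part.
- pivot (a point): On the arm's upright pivot axis at the bar's mid-height, 41 mm above the bench; x +80, y 0 mm in the board's frame.
- swing (a joint): Angle of the sprung arm about the pivot, rad. 0: at rest on its stop, pointing 135 degrees counter-clockwise from the board's x axis. Grows counter-clockwise seen from above as the arm is drawn back, to an end stop at 1.55. A spring always pulls it towards 0: 1.5 N at the knob at rest, about 6 N when drawn. The hooked arm stands somewhere from 1.21 to 1.35.
- bar: The arm: light-wood bar 18 wide, 14 high, from 20 to 200 mm from the pivot, underside 34 mm above the bench, 0.28 kg. Origin at the pivot, mid-height; x outward along it, z up. It also hinges upward at the pivot: the free end lifts by at most 0.2 rad (34 mm at the knob) against 3 to 5 N at the knob, and drops back level when let down.
- knob (a point): Centre of the grip of the upright dark-wood knob on the arm, 170 mm from the pivot and 36 mm above the bar's mid-line (77 mm above the bench when level). The grip is a cylinder 26 mm across, 60 to 92 mm above the bench, knob top at 98 mm, thinner neck below; it spins freely on its upright pin. Take it from above, jaws closing across the bar.
- catch: Dark steel bracket, 40 x 44 mm, fixed on the board (underside 18 mm above the bench), beside the drawn arm, 115 mm out from the pivot. Origin at the centre of its underside; z up, y along the drawing direction, x outward, parallel to the arm at swing 1.28, when the bar's front face lies on y = 0. It carries the tooth.
- tooth_mid (a point): Middle of the range where the rear face of the bright steel tooth may be when loaded, 20 mm above the bracket's underside. The tooth is 22 mm along the bar, 6 mm thick, top 42 mm above the bench: the level bar overlaps it by 8 mm; lift the knob 16 mm or more to pass over. It sits on a slide set anywhere within 6 mm either way along y of the bracket; its true place is not measured: look or feel.
- tooth_top (a point): Middle of the range of the tooth's top edge, 24 mm above the bracket's underside. The tooth is hinged at its foot and springy: pushed forward (against the drawing direction) by the bar it gives about 1 mm per 4 N. Unloaded it leans about 2 mm backward at the bar's height. Holding the arm alone it carries 8 to 10 N; it trips at 14 N.
- skittle1: Bystander: turned light-wood skittle, 122 mm tall, 48 mm across, standing on the bench; origin at the centre of its foot.
- skittle2: Bystander: a second skittle, same as the first.
- wax_tin: Bystander: round aluminium wax tin, 64 mm across, 50 mm tall, standing; origin at the centre of its foot.
- driver: Bystander: screwdriver with a wooden handle, about 200 mm long, lying on the bench; origin under its middle.

How it is judged (in metres and radians):
On the way, in this order (a step that is already met when the one before it is completed fails the run):
1. the arm is drawn back past the catch (value of joint swing above 1.15 rad), for 0.1 s.
2. with the knob still held, the arm is down behind the catch and the catch has taken its pull (contact force between bar and catch above 5 N and contact force between the fingers and bar above 0.5 N and value of joint swing above 1.15 rad and z of knob in the frame of launcher below 0.085 m), for 0.2 s.
At the end, for the whole second after the job is handed in: The arm stands still, drawn back to a swing between 1.15 and 1.40 rad, lying level behind the catch (knob centre less than 85 mm above the bench) and held by the catch alone, which bears on it with more than 3 N (value of joint swing between 1.15 and 1.4 rad and contact force between bar and catch above 3 N and z of knob in the frame of launcher below 0.085 m and velocity of joint swing between -0.1 and 0.1 rad/s); the robot touches nothing.
It fails at once if the catch is bumped, jolted or pressed by the arm with more than 14 N, which trips it (contact force between bar and catch above 14 N).
It fails at once if the catch is struck or pushed by the gripper with more than 5 N (contact force between the fingers and catch above 5 N).
It fails at once if the arm is let fly (faster than 4 rad/s towards rest) (velocity of joint swing below -4 rad/s).
It fails at once if a skittle, the tin or the screwdriver is pushed aside by more than 30 mm (distance of any of skittle1, skittle2, wax_tin, driver from where it was at the start of the episode above 0.03 m).
It also fails if it takes over 61 s, if anything falls off the work surface, if the arm or the gripper's body presses on something with over 40 N, if the wrist force passes 120 N, or if a joint passes its speed limit or range.

## Working session

There is one attempt and no reset: what is moved stays moved. The work goes in short steps, Python scripts to look and compute and a tool call to move; the robot and the scene stay as the last step left them, time stands still between calls to the robot, and variables do not carry over. Pictures are saved under pics/ and viewed, at most 10 in all, crops included, and the job is handed in when it is done.

Besides the shell and the picture viewer there is one more tool, called after "Request:" as a command line: name --pt "numbers of a row" for each row, then --argument value for the rest. apply_moves: Moves the arm, as the interface text tells. Scaled input: -1 to 1 covers 1000 mm each way for a shift and 90 degrees each way for a turn. Its arguments: {"type":"object","properties":{"targets":{"type":"array","items":{"type":"array","items":{"type":"number"}}},"newtons":{"type":"number"}},"required":["targets"]}

```bash
mkdir -p pics; ls; python3 - <<'E'
from plant import *
import cv2,numpy as np
s=get_state();print(s)
for n in["scene","side"]:
    c=capture(n);np.savez(f"{n}0.npz",**c);cv2.imwrite(f"pics/{n}0.png",cv2.resize(c["frame"][:,:,::-1],(800,600)))
    print(n,c["camera_matrix"],c["T"])
E
```

```text
pics
{'time_s': 0.0, 'joints': array([ 1.65073365e+01,  2.05904074e+01,  6.33060701e-01, -2.08407674e-02,
       -7.01368793e+01, -1.65077744e+01]), 'qd': array([-0.05555068, -0.00998804, -0.10323905, -0.00182553, -0.0419251 ,
        0.11640969]), 'joint_torque': array([-8.00930356e-04, -5.82726967e+01,  2.93058443e+01,  6.99745238e+00,
        6.93249181e-03, -2.06530804e-04]), 'tcp_pos': array([ 6.74526013e-01, -1.94087435e-05,  2.44626592e-01]), 'eef_rot': array([ 1.79904090e+02, -7.99247018e-03, -9.00075285e+01]), 'contact_force': array([-0.4627367 , -0.63869633,  0.87668064]), 'moment': array([0.04248677, 0.01198678, 0.0203142 ]), 'gripper_force': 0.0, 'gripper_width': 0.08784284268068612}
scene [[468.18578105   0.         263.40734753]
 [  0.         468.18578105 189.09041786]
 [  0.           0.           1.        ]] [[-0.23271677  0.49681509 -0.83607277  1.44199079]
 [ 0.97243958  0.13149881 -0.19253396  0.18305327]
 [ 0.0142888  -0.85783613 -0.51372463  0.59331118]
 [ 0.          0.          0.          1.        ]]
side [[472.96480731   0.         259.62115971]
 [  0.         472.96480731 190.70126049]
 [  0.           0.           1.        ]] [[ 0.81060326 -0.35616855  0.46482934  0.21615529]
 [-0.58555053 -0.50284586  0.63582751 -0.6046345 ]
 [ 0.00727574 -0.78758492 -0.61616317  0.65304196]
 [ 0.          0.          0.          1.        ]]
```

View pics/scene0.png

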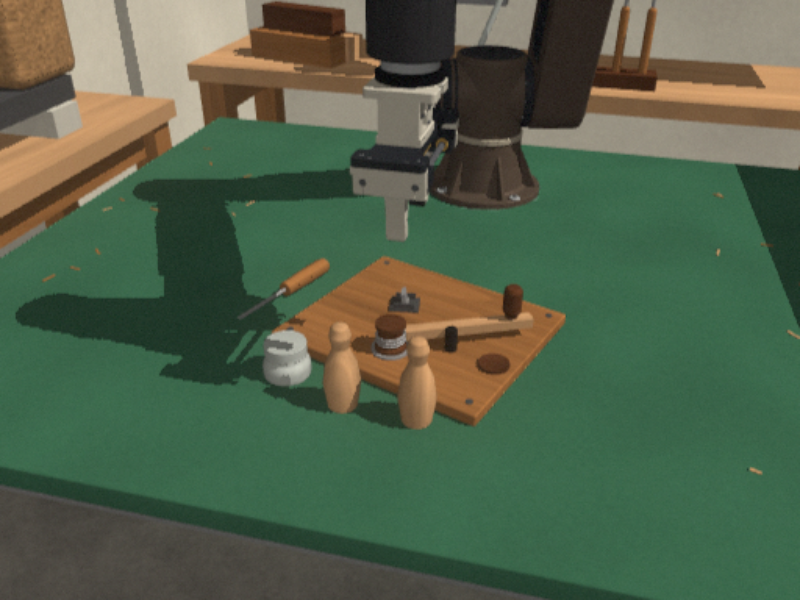

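View pics/side0.png

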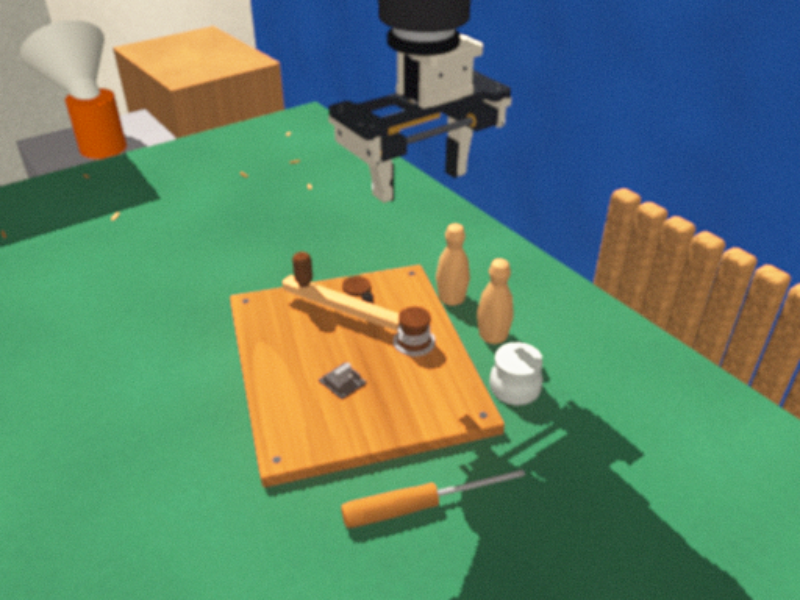

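The scene picture shows the knob at (513,298), pivot cap (391,323) and tooth (404,295). In the side picture the knob is at (302,268), the pivot (414,318) and the catch (343,377). The screws are visible in both views.

```bash
cat > h.py <<'E'
import numpy as np,cv2
def ray(c,u,v,k=1.5625):
    K,T=c["camera_matrix"],c["T"]; u=(u+.5)/k-.5; v=(v+.5)/k-.5
    d=T[:3,:3]@np.array([(u-K[0,2])/K[0,0],(v-K[1,2])/K[1,1],1]); return T[:3,3],d
def onz(c,u,v,z,k=1.5625):
    o,d=ray(c,u,v,k); return o+d*(z-o[2])/d[2]
def tri(rs):
    A=0;b=0
    for o,d in rs:
        d=d/np.linalg.norm(d);P=np.eye(3)-np.outer(d,d);A=A+P;b=b+P@o
    p=np.linalg.solve(A,b)
    return p,[np.linalg.norm(np.cross(p-o,d/np.linalg.norm(d)))*1e3 for o,d in rs]
def dep(c,u,v,k=1.5625):
    o,d=ray(c,u,v,k);z=c["range_z"][int(round((v+.5)/k-.5)),int(round((u+.5)/k-.5))];return o+d*z
E
python3 - <<'E'
from h import *
np.set_printoptions(precision=4,suppress=True)
s=np.load("scene0.npz");d=np.load("side0.npz")
for n,a,b in[("knobtop",(513,289),(302,256)),("pivtop",(391,322),(414,316)),("scrA(388)",(388,262),(277,460)),("scrB",(548,316),(245,300)),("scrC",(469,401),(411,273)),("barend",(531,322),(286,285))]:
    print(n,*tri([ray(s,*a),ray(d,*b)]))
    print("  z18",onz(s,*a,.018)[:2],onz(d,*b,.018)[:2],"dep",dep(s,*a),dep(d,*b))
print(onz(d,483,415,.018))
from plant import *
c=capture("wrist");np.savez("wrist0.npz",**c);cv2.imwrite("pics/wrist0.png",cv2.resize(c["frame"][:,:,::-1],(800,600)));print(c["T"],c["camera_matrix"])
E
```

```text
knobtop [0.5784 0.1243 0.0947] [np.float64(0.06490973484035374), np.float64(0.06490973484038169)]
  z18 [0.4454 0.1154] [0.6281 0.2244] dep [0.5809 0.1246 0.0963] [0.5764 0.1203 0.0977]
pivtop [ 0.6498 -0.028   0.0609] [np.float64(0.7495553269869166), np.float64(0.7495553269868372)]
  z18 [ 0.5851 -0.0445] [0.6813 0.0128] dep [ 0.6504 -0.0272  0.0618] [ 0.6497 -0.0292  0.0612]
scrA(388) [ 0.4128 -0.0973  0.018 ] [np.float64(2.190048842234467), np.float64(2.1900488422345092)]
  z18 [ 0.41   -0.0961] [ 0.4135 -0.0998] dep [ 0.4135 -0.0952  0.0199] [ 0.4134 -0.0999  0.0182]
scrB [0.5106 0.175  0.0185] [np.float64(0.6683907236128648), np.float64(0.6683907236129046)]
  z18 [0.5109 0.1745] [0.5108 0.1765] dep [0.5117 0.1745 0.0185] [0.5105 0.1758 0.0186]
scrC [0.7355 0.0945 0.0188] [np.float64(0.47954446318991867), np.float64(0.4795444631900067)]
  z18 [0.734  0.0947] [0.7362 0.0949] dep [0.7323 0.0945 0.0167] [0.7347 0.0928 0.0199]
barend [0.5633 0.1525 0.0364] [np.float64(0.5336874030655281), np.float64(0.5336874030654605)]
  z18 [0.5336 0.1518] [0.5737 0.1743] dep [0.5703 0.1531 0.0413] [0.5592 0.1427 0.0437]
[ 0.6394 -0.1795  0.018 ]
[[-1.      0.0009 -0.0026  0.6733]
 [ 0.0002  0.9652  0.2616 -0.0693]
 [ 0.0028  0.2616 -0.9652  0.3832]
 [ 0.      0.      0.      1.    ]] [[277.921    0.     253.2355]
 [  0.     277.921  192.2215]
 [  0.       0.       1.    ]]
```

View pics/wrist0.png

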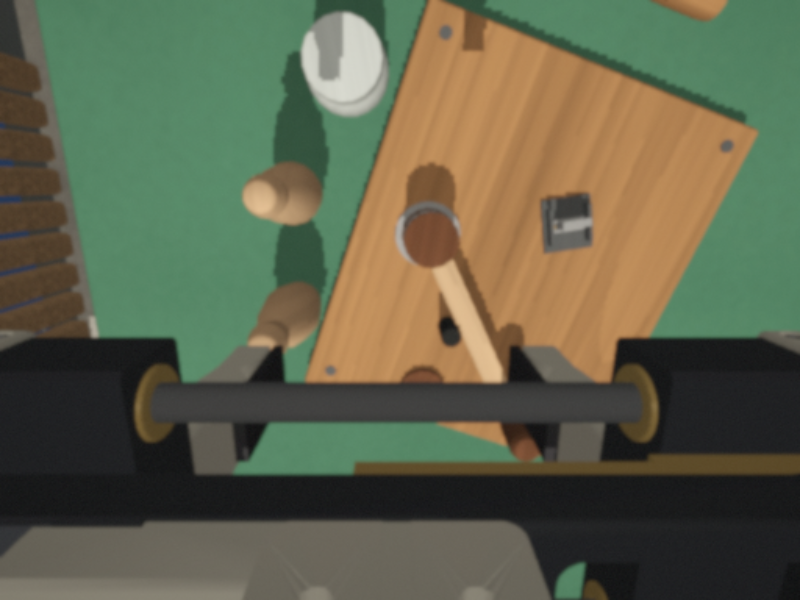

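Everything is consistent: the board is at about (0.575,-0.002) with its x axis at -19.9°, the pivot at (0.650,-0.029) and the knob at (0.578,0.1245). In the wrist picture the catch is at (567,222). I'll take a closer look from above the catch on the way to the knob.

Request:
apply_moves --pt "1 -0.006 0.028 0.021 0 0 0" --pt "1 -0.006 0.028 0.021 0 0 0" --pt "1 -0.006 0.028 0.021 0 0 0" --pt "1 -0.006 0.028 0.021 0 0 0" --pt "1 -0.006 0.028 0.021 0 0 0" --pt "1 0 0 0 0 0 0" --pt "1 0 0 0 0 0 0" --pt "1 0 0 0 0 0 0"

```text
time_s: 0.82
tcp_pos: [0.5357, 0.0302, 0.1411]
eef_rot: [-179.9, 0.0, -90.0]
contact_force: [0.3, 0.1, 1.0]
gripper_width: 0.0879
gripper_force: 0.0
```

```bash
python3 - <<'E'
from h import *
from plant import *
np.set_printoptions(precision=4,suppress=True)
c=capture("wrist");np.savez("wrist1.npz",**c)
cat=np.array([.5349,-.0372,.03]);T=c["T"];p=T[:3,:3].T@(cat-T[:3,3]);K=c["camera_matrix"];uv=(K@p)[:2]/p[2];print(uv)
u,v=int(uv[0]),int(uv[1]);x0,y0=u-50,v-37;print(x0,y0)
cv2.imwrite("pics/w1.png",cv2.resize(c["frame"][y0:y0+75,x0:x0+100,::-1],(800,600),interpolation=cv2.INTER_CUBIC))
w0=np.load("wrist0.npz")
E
```

```text
[252.3291 119.018 ]
202 82
```

View pics/w1.png

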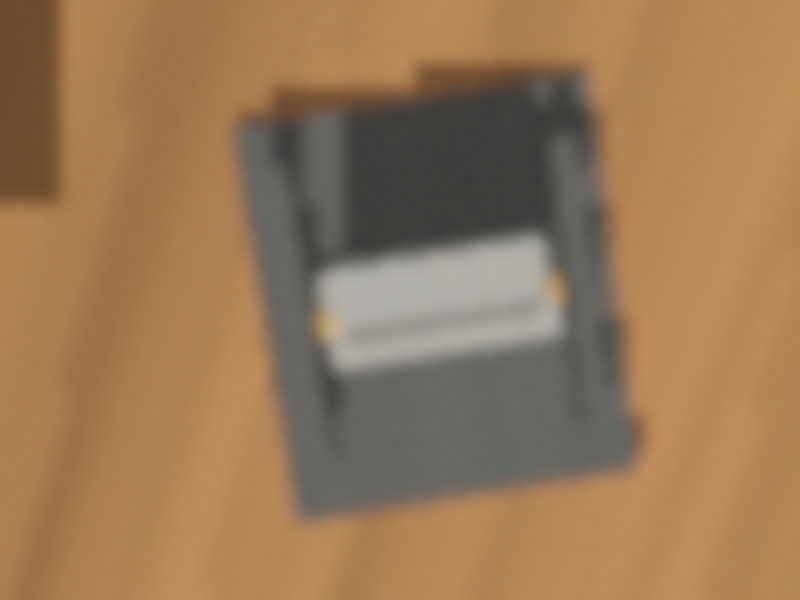

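The crop shows the bracket with its corners at (240,125), (585,75), (632,462) and (303,515). The tooth's rear top edge runs from (318,268) to (545,235).

```bash
python3 - <<'E'
from h import *
np.set_printoptions(precision=4,suppress=True)
c=np.load("wrist1.npz")
px=lambda x,y:((x+.5)/8-.5+202,(y+.5)/8-.5+82)
P=np.array([.6499,-.0291])
th=np.radians(-19.9+135)+1.28;u=np.array([np.cos(th),np.sin(th)]);t=np.array([-u[1],u[0]])
for n,q,z in[("br",(240,125),.022),("br",(585,75),.022),("br",(632,462),.022),("br",(303,515),.022),("rear",(318,268),.042),("rear",(545,235),.042),("front",(350,338),.042),("front",(540,308),.042),("base",(340,375),.036),("base",(560,335),.036)]:
    p=onz(c,*px(*q),z,1);r=p[:2]-P;print(n,p,"u-115 %.1f t+9 %.1f mm"%(r@u*1e3-115,r@t*1e3+9))
# depth map of tooth
o=[]
for y in range(150,420,25):
    p=dep(c,*px(440,y),1);r=p[:2]-P;o.append((y,round(r@t*1e3+9,1),round(p[2]*1e3,1)))
print(o)
E
```

```text
br [ 0.5532 -0.0557  0.022 ] u-115 -15.4 t+9 21.1 mm
br [ 0.5154 -0.0609  0.022 ] u-115 22.7 t+9 20.7 mm
br [ 0.5091 -0.0192  0.022 ] u-115 22.8 t+9 -21.4 mm
br [ 0.5468 -0.0132  0.022 ] u-115 -15.3 t+9 -21.9 mm
rear [ 0.5439 -0.0404  0.042 ] u-115 -8.5 t+9 4.7 mm
rear [ 0.5206 -0.0437  0.042 ] u-115 15.0 t+9 4.5 mm
front [ 0.5407 -0.0334  0.042 ] u-115 -6.3 t+9 -2.7 mm
front [ 0.521  -0.0365  0.042 ] u-115 13.6 t+9 -2.6 mm
base [ 0.542  -0.0294  0.036 ] u-115 -8.2 t+9 -6.5 mm
base [ 0.5185 -0.0336  0.036 ] u-115 15.6 t+9 -5.8 mm
[(150, np.float64(15.4), np.float64(20.9)), (175, np.float64(12.8), np.float64(20.4)), (200, np.float64(10.2), np.float64(20.1)), (225, np.float64(7.5), np.float64(21.1)), (250, np.float64(4.8), np.float64(20.6)), (275, np.float64(2.1), np.float64(42.8)), (300, np.float64(-0.3), np.float64(41.5)), (325, np.float64(-2.9), np.float64(35.4)), (350, np.float64(-5.8), np.float64(24.6)), (375, np.float64(-8.7), np.float64(21.1)), (400, np.float64(-11.5), np.float64(20.2))]
```

The rear edge of the unloaded tooth is at about y=+4.6 in the catch frame. That puts first contact near swing 1.32 and the hooked arm near 1.30. Next, the knob.

Request:
apply_moves --pt "1 -0.0314 -0.0141 0 0 0 0" --pt "1 -0.0314 -0.0141 0 0 0 0" --pt "1 -0.0314 -0.0141 0 0 0 0" --pt "1 0 0 0 0 0 -0.0697" --pt "1 0 0 0.0153 0 0 -0.0697" --pt "1 0 0 0.0153 0 0 -0.0697" --pt "1 0 0 0.0153 0 0 -0.0697" --pt "1 0 0 0.0151 0 0 0" --pt "1 0 0 0 0 0 0" --pt "1 0 0 0 0 0 0" --pt "1 0 0 0 0 0 0"

```text
time_s: 1.78
tcp_pos: [0.5785, 0.1244, 0.0805]
eef_rot: [-179.9, -0.0, -65.0]
contact_force: [-1.4, 0.6, 0.1]
gripper_width: 0.0876
gripper_force: 0.0
```

```bash
python3 - <<'E'
from h import *
from plant import *
s=get_state();print(s["tcp_pos"],s["eef_rot"],s["joints"])
ims=[]
for n in["scene","side"]:
    c=capture(n);np.savez(f"{n}1.npz",**c);K,T=c["camera_matrix"],c["T"];q=T[:3,:3].T@(np.array([.578,.1245,.08])-T[:3,3]);u,v=((K@q)[:2]/q[2]).astype(int);print(u,v)
    ims.append(cv2.resize(c["frame"][v-50:v+50,u-50:u+50,::-1],(400,400),interpolation=cv2.INTER_CUBIC))
cv2.imwrite("pics/g1.png",np.hstack(ims))
E
```

```text
[0.57847901 0.12438875 0.08051345] [-1.79923398e+02 -1.32019238e-02 -6.49555273e+01] [ 3.10630295e+01  2.16742992e+01 -2.17000061e+01  2.91477953e-02
 -4.65509030e+01 -6.03857938e+00]
327 190
193 169
```

View pics/g1.png

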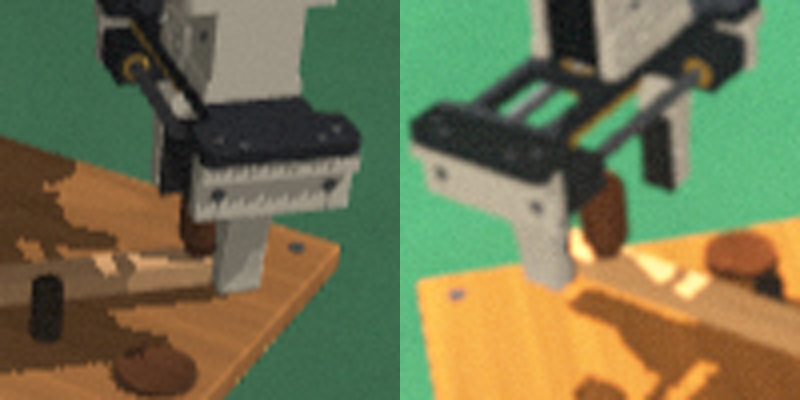

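The knob stands between the jaws (left crop (197,235), right crop (605,215)). I'll close gently, then grip.

Request:
apply_moves --pt "0 0 0 0 0 0 0" --pt "0 0 0 0 0 0 0" --pt "0 0 0 0 0 0 0" --pt "0 0 0 0 0 0 0" --pt "0 0 0 0 0 0 0" --pt "0 0 0 0 0 0 0" --pt "0 0 0 0 0 0 0" --pt "0 0 0 0 0 0 0" --pt "0 0 0 0 0 0 0" --pt "0 0 0 0 0 0 0" --newtons 35

```text
time_s: 2.72
tcp_pos: [0.577, 0.1241, 0.0795]
eef_rot: [180.0, 0.0, -64.9]
contact_force: [-1.5, -0.7, 0.4]
gripper_width: 0.0265
gripper_force: 1.4
```

```bash
cat > plan.py <<'E'
from h import *
from plant import get_state
from scipy.spatial.transform import Rotation as R
P=np.array([.6499,-.0291,.041]);TH0=np.radians(115.1)
def pose(sw,lift,off):   # off: TCP in bar frame at (r, t, z)
    B=R.from_euler("zy",[TH0+sw,-lift/.17]);T=R.from_matrix(np.array([[-1,0,0],[0,1,0],[0,0,-1.]]))
    return P+B.apply(off),B*T
def rows(p,r,wps,off):
    o=[]
    for sw,l in wps:
        q,s=pose(sw,l,off);d=np.round(r.inv().apply(q-p),4);a=np.round((r.inv()*s).as_rotvec()/(np.pi/2),4)
        o.append([0,*d,*a]);p=p+r.apply(d);r=r*R.from_rotvec(a*np.pi/2)
    print([[float(x) for x in w] for w in o]);print("max",max(np.linalg.norm(w[1:4]) for w in o),max(np.linalg.norm(w[4:]) for w in o)*90);return p,r
E
python3 - <<'E'
from plan import *
s=get_state();p=s["tcp_pos"];r=R.from_euler("xyz",s["eef_rot"],degrees=True)
print(p,s["eef_rot"],s["contact_force"])
d=p-P;an=np.degrees(np.arctan2(d[1],d[0]));print(an,np.hypot(*d[:2]))
p0=np.array([.5785,.1244,.0805])
off=pose(0,0,np.zeros(3))[1];B=R.from_euler("z",TH0);off=B.inv().apply(p0-P);print(off)
off=np.array([.17,0,off[2]])
w=list(np.linspace(0,.8,12)[1:])+[.86,.91,.96,1.0]
l=[0]*11+[.006,.013,.020,.025]
p,r=rows(pose(0,0,off)[0],R.from_euler("xyz",[180,0,-64.9],degrees=True),list(zip(w,l)),off)
w=np.linspace(1.0,1.44,9)[1:];rows(p,r,[(a,.025) for a in w],off)
E
```

```text
[0.57704374 0.12408075 0.0794569 ] [ 1.79966316e+02  3.66474527e-04 -6.49111461e+01] [-1.51340679 -0.67635566  0.43298028]
115.43682579015804 0.16962422448076933
[ 0.16929265 -0.000457    0.0395    ]
[[0.0, 0.0004, 0.0124, 0.0, 0.0, 0.0, -0.0463], [0.0, 0.0005, 0.0123, 0.0, 0.0, 0.0, -0.0463], [0.0, 0.0005, 0.0124, 0.0, 0.0, 0.0, -0.0463], [0.0, 0.0004, 0.0123, 0.0, 0.0, 0.0, -0.0463], [0.0, 0.0005, 0.0124, 0.0, 0.0, 0.0, -0.0463], [0.0, 0.0004, 0.0123, 0.0, 0.0, 0.0, -0.0463], [0.0, 0.0005, 0.0124, 0.0, 0.0, 0.0, -0.0463], [0.0, 0.0004, 0.0123, 0.0, 0.0, 0.0, -0.0463], [0.0, 0.0005, 0.0124, 0.0, 0.0, 0.0, -0.0463], [0.0, 0.0004, 0.0123, 0.0, 0.0, 0.0, -0.0463], [0.0, 0.0005, 0.0124, 0.0, 0.0, 0.0, -0.0463], [0.0, -0.001, 0.0106, 0.0058, 0.0067, 0.0215, -0.0382], [0.0, -0.0012, 0.0089, 0.0069, 0.0064, 0.0254, -0.0318], [0.0, -0.0012, 0.0088, 0.0069, 0.0052, 0.0257, -0.0318], [0.0, -0.0009, 0.007, 0.005, 0.0028, 0.0185, -0.0255]]
max 0.012410076550932311 4.167
[[0.0, 0.0002, 0.0093, -0.0, 0.0, -0.0, -0.035], [0.0, 0.0003, 0.0094, -0.0, 0.0, -0.0, -0.035], [0.0, 0.0002, 0.0093, -0.0, 0.0, -0.0, -0.035], [0.0, 0.0003, 0.0094, -0.0, 0.0, -0.0, -0.0351], [0.0, 0.0002, 0.0093, -0.0, 0.0, -0.0, -0.035], [0.0, 0.0003, 0.0094, -0.0, 0.0, -0.0, -0.035], [0.0, 0.0003, 0.0093, -0.0, 0.0, -0.0, -0.035], [0.0, 0.0002, 0.0094, -0.0, 0.0, -0.0, -0.035]]
max 0.009404786015641185 3.159
```

The Euler order was wrong: it needs to be intrinsic. I'll fix that and let the grip settle.

Request:
apply_moves --pt "0 0 0 0 0 0 0" --pt "0 0 0 0 0 0 0" --pt "0 0 0 0 0 0 0" --pt "0 0 0 0 0 0 0" --newtons 35

```text
time_s: 3.05
tcp_pos: [0.5768, 0.124, 0.0794]
eef_rot: [179.9, 0.0, -64.9]
contact_force: [-2.2, -0.5, 0.2]
gripper_width: 0.0252
gripper_force: 35.0
```

```bash
sed -i 's/"zy"/"ZY"/' plan.py; python3 - <<'E'
from plan import *
s=get_state();print(s["tcp_pos"],s["contact_force"],s["gripper_force"],s["gripper_width"])
off=np.array([.1695,0,.0385])
w=list(np.linspace(0,.8,12)[1:])+[.86,.91,.96,1.0]
l=[0]*11+[.006,.013,.020,.025]
p,r=rows(pose(0,0,off)[0],R.from_euler("xyz",[180,0,-64.9],degrees=True),list(zip(w,l)),off);print(p,r.as_euler("xyz",degrees=True))
w=np.linspace(1.0,1.44,9)[1:];rows(p,r,[(a,.025) for a in w],off)
E
```

```text
[0.57678035 0.1239543  0.07935359] [-2.17091638 -0.47968047  0.18124282] 35.00006737973308 0.025170039055070943
[[0.0, 0.0004, 0.0123, 0.0, 0.0, 0.0, -0.0463], [0.0, 0.0005, 0.0123, 0.0, 0.0, 0.0, -0.0463], [0.0, 0.0004, 0.0124, 0.0, 0.0, 0.0, -0.0463], [0.0, 0.0005, 0.0123, 0.0, 0.0, 0.0, -0.0463], [0.0, 0.0004, 0.0123, 0.0, 0.0, 0.0, -0.0463], [0.0, 0.0005, 0.0123, 0.0, 0.0, 0.0, -0.0463], [0.0, 0.0004, 0.0123, 0.0, 0.0, 0.0, -0.0463], [0.0, 0.0005, 0.0123, 0.0, 0.0, 0.0, -0.0463], [0.0, 0.0004, 0.0124, 0.0, 0.0, 0.0, -0.0463], [0.0, 0.0005, 0.0123, 0.0, 0.0, 0.0, -0.0463], [0.0, 0.0004, 0.0123, 0.0, 0.0, 0.0, -0.0463], [0.0, 0.0018, 0.0101, -0.006, -0.0007, -0.0225, -0.0382], [0.0, 0.0019, 0.0083, -0.0069, -0.0018, -0.0262, -0.0318], [0.0, 0.002, 0.0082, -0.007, -0.003, -0.0262, -0.0317], [0.0, 0.0013, 0.0064, -0.005, -0.0034, -0.0187, -0.0252]]
max 0.012406449935416657 4.167
[ 0.48930157 -0.00762316  0.10396838] [179.9999367    8.42596049  -7.60423501]
[[0.0, 0.0002, 0.0089, 0.0, -0.0051, 0.0, -0.0346], [0.0, 0.0003, 0.009, -0.0, -0.0052, -0.0, -0.0347], [0.0, 0.0002, 0.0089, -0.0001, -0.0051, 0.0, -0.0346], [0.0, 0.0003, 0.0089, 0.0, -0.0051, 0.0, -0.0346], [0.0, 0.0002, 0.0089, -0.0, -0.0052, 0.0, -0.0347], [0.0, 0.0003, 0.0089, -0.0001, -0.0051, 0.0, -0.0346], [0.0, 0.0002, 0.0089, -0.0, -0.0051, 0.0, -0.0347], [0.0, 0.0003, 0.0089, -0.0, -0.0051, 0.0, -0.0346]]
max 0.00900499861188218 3.157871593336246
```

Request:
apply_moves --pt "0 0.0004 0.0123 0 0 0 -0.0463" --pt "0 0.0005 0.0123 0 0 0 -0.0463" --pt "0 0.0004 0.0124 0 0 0 -0.0463" --pt "0 0.0005 0.0123 0 0 0 -0.0463" --pt "0 0.0004 0.0123 0 0 0 -0.0463" --pt "0 0.0005 0.0123 0 0 0 -0.0463" --pt "0 0.0004 0.0123 0 0 0 -0.0463" --pt "0 0.0005 0.0123 0 0 0 -0.0463" --pt "0 0.0004 0.0124 0 0 0 -0.0463" --pt "0 0.0005 0.0123 0 0 0 -0.0463" --pt "0 0.0004 0.0123 0 0 0 -0.0463" --pt "0 0 0 0 0 0 0" --pt "0 0 0 0 0 0 0"

```text
time_s: 4.13
tcp_pos: [0.489, 0.0265, 0.0798]
eef_rot: [-179.9, -0.0, -19.3]
contact_force: [-4.2, 5.8, 1.3]
gripper_width: 0.0248
gripper_force: 35.0
```

```bash
cat >> plan.py <<'E'
def report():
    s=get_state();p=s["tcp_pos"];d=p-P;an=np.arctan2(d[1],d[0]);f=s["contact_force"];u=np.array([np.cos(an),np.sin(an)])
    print("swing %.4f r %.4f z %.4f Fr %.2f Ft %.2f Fz %.2f grip %.1f w %.4f t %.2f"%((an-TH0)%(2*np.pi),np.hypot(*d[:2]),p[2],f[:2]@u,f[1]*u[0]-f[0]*u[1],f[2],s["gripper_force"],s["gripper_width"],s["time_s"]),s["eef_rot"])
E
python3 -c "
from plan import *
report()"
```

```text
swing 0.7998 r 0.1702 z 0.0798 Fr 5.90 Ft -4.15 Fz 1.33 grip 35.0 w 0.0248 t 4.13 [-1.79926322e+02 -1.06507880e-02 -1.92560841e+01]
```

Request:
apply_moves --pt "0 0.001 0.0101 -0.006 -0.0007 -0.0225 -0.0382" --pt "0 0.0013 0.0083 -0.0069 -0.0018 -0.0262 -0.0318" --pt "0 0.0015 0.0082 -0.007 -0.003 -0.0262 -0.0317" --pt "0 0.0013 0.0064 -0.005 -0.0034 -0.0187 -0.0252" --pt "0 0 0 0 0 0 0" --pt "0 0 0 0 0 0 0"

```text
time_s: 4.63
tcp_pos: [0.4882, -0.0065, 0.1035]
eef_rot: [-179.9, 8.3, -7.8]
contact_force: [3.2, 4.7, -5.0]
gripper_width: 0.0251
gripper_force: 35.0
```

```bash
python3 - <<'E'
from plan import *
report()
im=[]
for n in["side","scene"]:
    c=capture(n);K,T=c["camera_matrix"],c["T"];q=T[:3,:3].T@(np.array([.535,-.02,.05])-T[:3,3]);u,v=((K@q)[:2]/q[2]).astype(int)
    im.append(cv2.resize(c["frame"][v-60:v+60,u-60:u+60,::-1],(400,400),interpolation=cv2.INTER_CUBIC))
cv2.imwrite("pics/l1.png",np.hstack(im))
E
```

```text
swing 0.9938 r 0.1633 z 0.1035 Fr -2.55 Ft -5.11 Fz -5.02 grip 35.0 w 0.0251 t 4.63 [-179.94812707    8.28014508   -7.84899733]Traceback (most recent call last):
  File "<stdin>", line 5, in <module>
NameError: name 'capture' is not defined
```

```bash
python3 - <<'E'
from plan import *
from plant import capture
im=[]
for n in["side","scene"]:
    c=capture(n);K,T=c["camera_matrix"],c["T"];q=T[:3,:3].T@(np.array([.535,-.02,.05])-T[:3,3]);u,v=((K@q)[:2]/q[2]).astype(int)
    im.append(cv2.resize(c["frame"][v-60:v+60,u-60:u+60,::-1],(400,400),interpolation=cv2.INTER_CUBIC))
cv2.imwrite("pics/l1.png",np.hstack(im))
E
```

```text
(no output)
```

View pics/l1.png

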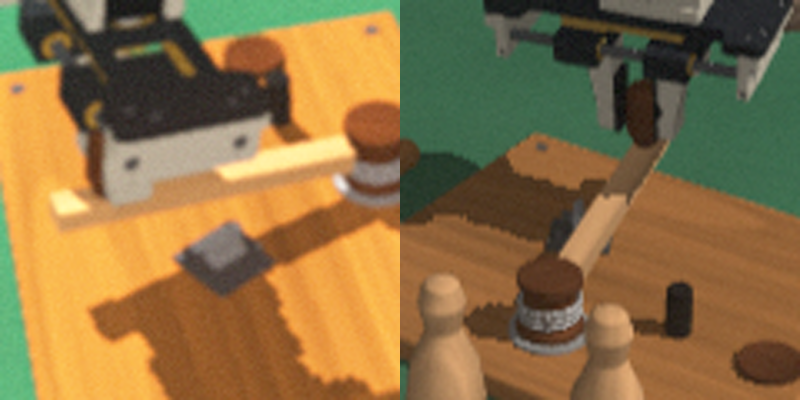

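The bar is clearly tilted up (free end at left crop (70,205)) with the knob in the jaws, short of the catch. Now I'll draw it over the catch.

Request:
apply_moves --pt "0 0.0002 0.0089 0 -0.0051 0 -0.0346" --pt "0 0.0003 0.009 0 -0.0052 0 -0.0347" --pt "0 0.0002 0.0089 0 -0.0051 0 -0.0346" --pt "0 0.0003 0.0089 0 -0.0051 0 -0.0346" --pt "0 0.0002 0.0089 0 -0.0052 0 -0.0347" --pt "0 0.0003 0.0089 0 -0.0051 0 -0.0346" --pt "0 0.0002 0.0089 0 -0.0051 0 -0.0347" --pt "0 0.0003 0.0089 0 -0.0051 0 -0.0346" --pt "0 0 0 0 0 0 0" --pt "0 0 0 0 0 0 0"

```text
time_s: 5.57
tcp_pos: [0.4935, -0.0765, 0.1032]
eef_rot: [-180.0, 8.3, 17.4]
contact_force: [2.4, 7.0, -6.0]
gripper_width: 0.0251
gripper_force: 35.0
```

```bash
python3 - <<'E'
from plan import *
from plant import capture
report()
c=capture("wrist");np.savez("wrist2.npz",**c);K,T=c["camera_matrix"],c["T"];q=T[:3,:3].T@(np.array([.533,-.042,.042])-T[:3,3]);u,v=((K@q)[:2]/q[2]).astype(int);print(u,v)
x0,y0=max(u-100,0),max(v-75,0);print(x0,y0)
cv2.imwrite("pics/w2.png",cv2.resize(c["frame"][y0:y0+150,x0:x0+200,::-1],(800,600),interpolation=cv2.INTER_CUBIC))
E
```

```text
swing 1.4267 r 0.1635 z 0.1032 Fr -4.39 Ft -6.03 Fz -6.03 grip 35.0 w 0.0251 t 5.57 [-179.99774501    8.26444607   17.41349799]
224 136
124 61
```

View pics/w2.png

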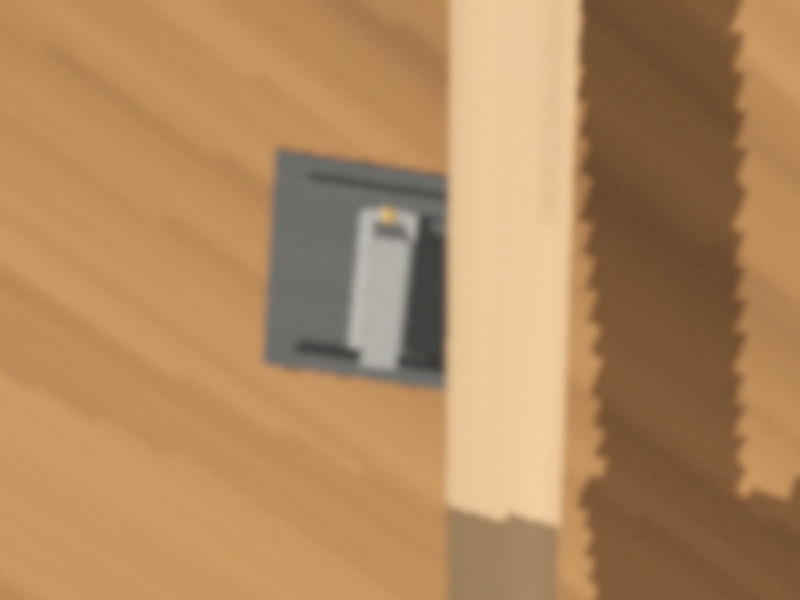

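The bar's front edge is at x=447, and the tooth's rear edge at x=410 is clear of it by about 8 mm. The tin and skittles haven't been touched. I'll lower here.

```bash
python3 - <<'E'
from plan import *
off=np.array([.1695,0,.0385]);p,r=pose(1.44,.025,off)
rows(p,r,[(1.44,l) for l in(.02,.015,.010,.005,.002,0)],off)
E
```

```text
[[0.0, -0.0011, -0.0, 0.005, 0.0, 0.0187, 0.0], [0.0, -0.001, -0.0, 0.005, 0.0, 0.0187, 0.0], [0.0, -0.0011, -0.0, 0.005, -0.0, 0.0188, 0.0], [0.0, -0.001, -0.0, 0.005, 0.0, 0.0187, -0.0], [0.0, -0.0007, 0.0, 0.003, 0.0, 0.0112, -0.0], [0.0, -0.0004, 0.0, 0.002, 0.0, 0.0075, -0.0]]
max 0.005119570294468081 1.6920000000000002
```

Request:
apply_moves --pt "0 -0.0011 0 0.005 0 0.0187 0" --pt "0 -0.001 0 0.005 0 0.0187 0" --pt "0 -0.001 0 0.005 0 0.0188 0" --pt "0 -0.001 0 0.005 0 0.0187 0" --pt "0 -0.0007 0 0.003 0 0.0112 0" --pt "0 -0.0004 0 0.002 0 0.0075 0" --pt "0 0 0 0 0 0 0" --pt "0 0 0 0 0 0 0" --pt "0 0 0 0 0 0 0"

```text
time_s: 6.37
tcp_pos: [0.4866, -0.0787, 0.0796]
eef_rot: [180.0, -0.2, 17.5]
contact_force: [0.8, 7.2, -0.6]
gripper_width: 0.0251
gripper_force: 35.0
```

```bash
python3 - <<'E'
from plan import *
from plant import capture
for i in range(4): report();capture("wrist")
c=capture("wrist");np.savez("wrist3.npz",**c);K,T=c["camera_matrix"],c["T"];q=T[:3,:3].T@(np.array([.533,-.042,.042])-T[:3,3]);u,v=((K@q)[:2]/q[2]).astype(int)
x0,y0=max(u-60,0),max(v-45,0);print(x0,y0,T[:3,3])
cv2.imwrite("pics/w3.png",cv2.resize(c["frame"][y0:y0+90,x0:x0+120,::-1],(800,600),interpolation=cv2.INTER_CUBIC))
E
```

```text
swing 1.4274 r 0.1707 z 0.0796 Fr -2.85 Ft -6.64 Fz -0.63 grip 35.0 w 0.0251 t 6.37 [ 1.79998475e+02 -1.65156521e-01  1.74523703e+01]
swing 1.4275 r 0.1707 z 0.0796 Fr -2.41 Ft -6.83 Fz -1.27 grip 35.0 w 0.0250 t 6.42 [ 1.79998798e+02 -1.63142366e-01  1.74530039e+01]
swing 1.4275 r 0.1707 z 0.0796 Fr -2.65 Ft -6.41 Fz -1.63 grip 35.0 w 0.0250 t 6.47 [ 1.79997887e+02 -1.58399953e-01  1.74528606e+01]
swing 1.4275 r 0.1707 z 0.0795 Fr -2.98 Ft -6.72 Fz -0.66 grip 35.0 w 0.0252 t 6.52 [ 1.79999305e+02 -1.55630584e-01  1.74525984e+01]
161 94 [ 0.55169912 -0.05684064  0.21824653]
```

View pics/w3.png

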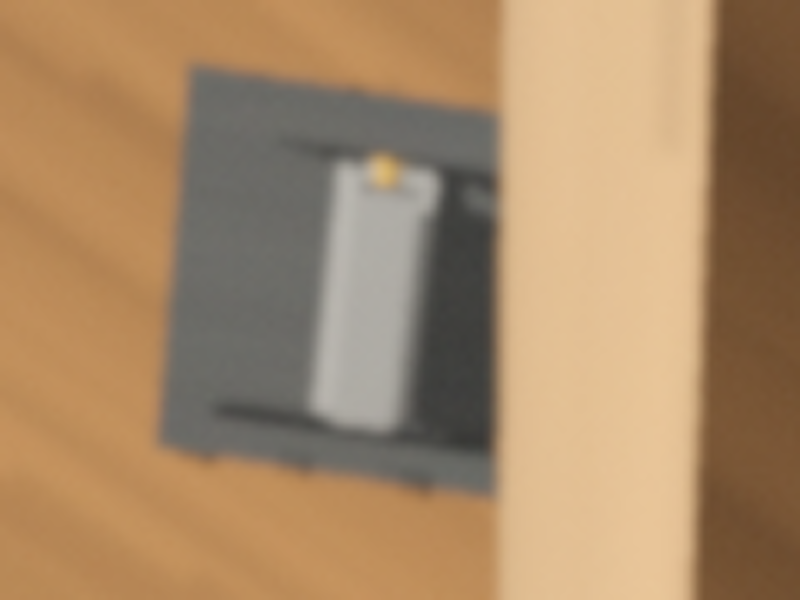

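The bar lies level behind the tooth: its front edge is at x=498, and the tooth's rear edge runs from (437,180) to (400,430). I'll measure the gap.

```bash
python3 - <<'E'
from plan import *
c=np.load("wrist3.npz");px=lambda x,y:((x+.5)*.15-.5+161,(y+.5)*.15-.5+94)
th=TH0+1.4275;t=np.array([-np.sin(th),np.cos(th)])
f=lambda q,z:(onz(c,*px(*q),z,1)[:2]-P[:2])@t*1e3
print([f(q,z) for q,z in[((500,180),.048),((497,430),.048),((712,300),.048),((437,190),.042),((403,425),.042),((425,300),.042)]])
off=np.array([.1695,0,.0385]);p,r=pose(1.44,0,off);rows(p,r,[(1.44-.012*i,0) for i in range(1,8)],off)
E
```

```text
[np.float64(-12.601644555869527), np.float64(-13.029304071096172), np.float64(6.502606034766038), np.float64(-18.793663482247258), np.float64(-22.372871472917105), np.float64(-20.073485897994377)]
[[0.0, 0.0, -0.002, 0.0, 0.0, 0.0, 0.0076], [0.0, 0.0, -0.0021, 0.0, 0.0, 0.0, 0.0077], [0.0, 0.0, -0.002, 0.0, 0.0, 0.0, 0.0076], [0.0, 0.0, -0.002, 0.0, 0.0, 0.0, 0.0077], [0.0, 0.0001, -0.0021, 0.0, 0.0, 0.0, 0.0076], [0.0, -0.0, -0.002, 0.0, 0.0, 0.0, 0.0076], [0.0, -0.0, -0.002, 0.0, 0.0, 0.0, 0.0077]]
max 0.0021023796041628635 0.6930000000000001
```

The gap is about 7 mm at the tooth, or about 10.5 mm at the knob. I'll ease forward 7 mm, then feel.

Request:
apply_moves --pt "0 0 -0.001 0 0 0 0.004" --pt "0 0 -0.001 0 0 0 0.004" --pt "0 0 -0.001 0 0 0 0.004" --pt "0 0 -0.001 0 0 0 0.004" --pt "0 0 -0.001 0 0 0 0.004" --pt "0 0 -0.001 0 0 0 0.004" --pt "0 0 -0.001 0 0 0 0.004" --pt "0 0 0 0 0 0 0" --pt "0 0 0 0 0 0 0" --pt "0 0 0 0 0 0 0"

```text
time_s: 7.45
tcp_pos: [0.4846, -0.072, 0.0796]
eef_rot: [-180.0, -0.2, 14.9]
contact_force: [0.8, 6.2, -1.4]
gripper_width: 0.0252
gripper_force: 35.0
```

```bash
cat > f.py <<'E'
from plan import *
from plant import capture
F=[]
for i in range(5):
    s=get_state();d=s["tcp_pos"]-P;an=np.arctan2(d[1],d[0]);f=s["contact_force"];F.append([(an-TH0)%6.2832,np.hypot(*d[:2]),d[2]+.041,f[0]*np.cos(an)+f[1]*np.sin(an),f[1]*np.cos(an)-f[0]*np.sin(an),f[2]]);capture("wrist")
print("sw r z Fr Ft Fz",np.round(np.mean(F,0),4),np.round(np.std(F,0)[3:],2),s["time_s"])
E
python3 f.py
```

```text
sw r z Fr Ft Fz [ 1.3866  0.1707  0.0796 -2.7089 -6.1428 -1.2425] [0.4  0.32 0.3 ] 7.65
```

Request:
apply_moves --pt "0 0 -0.0005 0 0 0 0.002" --pt "0 0 -0.0005 0 0 0 0.002" --pt "0 0 -0.0005 0 0 0 0.002" --pt "0 0 -0.0005 0 0 0 0.002" --pt "0 0 0 0 0 0 0" --pt "0 0 0 0 0 0 0" --pt "0 0 0 0 0 0 0"

```text
time_s: 8.28
tcp_pos: [0.4842, -0.07, 0.0796]
eef_rot: [-180.0, -0.2, 14.2]
contact_force: [0.9, 6.4, -1.1]
gripper_width: 0.0249
gripper_force: 35.0
```

```bash
python3 f.py
```

```text
sw r z Fr Ft Fz [ 1.3749  0.1707  0.0796 -2.2574 -6.0164 -1.1876] [0.38 0.25 0.61] 8.4833
```

Request:
apply_moves --pt "0 0 -0.0005 0 0 0 0.002" --pt "0 0 -0.0005 0 0 0 0.002" --pt "0 0 -0.0005 0 0 0 0.002" --pt "0 0 0 0 0 0 0" --pt "0 0 0 0 0 0 0" --pt "0 0 0 0 0 0 0"

```text
time_s: 9.03
tcp_pos: [0.4838, -0.0686, 0.0796]
eef_rot: [-180.0, -0.2, 13.7]
contact_force: [0.4, 6.5, -1.9]
gripper_width: 0.025
gripper_force: 35.0
```

```bash
python3 f.py
```

```text
sw r z Fr Ft Fz [ 1.3662  0.1707  0.0796 -2.4076 -6.503  -1.1426] [0.35 0.34 0.84] 9.2333
```

Request:
apply_moves --pt "0 0 -0.0005 0 0 0 0.002" --pt "0 0 -0.0005 0 0 0 0.002" --pt "0 0 -0.0005 0 0 0 0.002" --pt "0 0 0 0 0 0 0" --pt "0 0 0 0 0 0 0" --pt "0 0 0 0 0 0 0"

```text
time_s: 9.78
tcp_pos: [0.4835, -0.0671, 0.0796]
eef_rot: [-180.0, -0.2, 13.1]
contact_force: [1.9, 6.0, -1.2]
gripper_width: 0.0246
gripper_force: 35.0
```

```bash
python3 f.py
```

```text
sw r z Fr Ft Fz [ 1.3574  0.1707  0.0796 -2.5715 -5.9613 -0.7822] [0.37 0.53 0.42] 9.9833
```

Request:
apply_moves --pt "0 0 -0.0005 0 0 0 0.002" --pt "0 0 -0.0005 0 0 0 0.002" --pt "0 0 -0.0005 0 0 0 0.002" --pt "0 0 0 0 0 0 0" --pt "0 0 0 0 0 0 0" --pt "0 0 0 0 0 0 0"

```text
time_s: 10.53
tcp_pos: [0.4832, -0.0657, 0.0796]
eef_rot: [-180.0, -0.2, 12.6]
contact_force: [1.3, 6.2, -1.1]
gripper_width: 0.0251
gripper_force: 35.0
```

```bash
python3 f.py
```

```text
sw r z Fr Ft Fz [ 1.3487  0.1707  0.0796 -2.3873 -6.212  -1.2193] [0.45 0.3  0.63] 10.7333
```

Request:
apply_moves --pt "0 0 -0.0005 0 0 0 0.002" --pt "0 0 -0.0005 0 0 0 0.002" --pt "0 0 -0.0005 0 0 0 0.002" --pt "0 0 0 0 0 0 0" --pt "0 0 0 0 0 0 0" --pt "0 0 0 0 0 0 0"

```text
time_s: 11.28
tcp_pos: [0.4828, -0.0642, 0.0796]
eef_rot: [-180.0, -0.2, 12.1]
contact_force: [1.7, 6.5, -2.0]
gripper_width: 0.0249
gripper_force: 35.0
```

```bash
python3 f.py
```

```text
sw r z Fr Ft Fz [ 1.3399  0.1707  0.0796 -2.1151 -6.0931 -0.91  ] [0.71 0.45 0.67] 11.4833
```

Request:
apply_moves --pt "0 0 -0.0005 0 0 0 0.002" --pt "0 0 -0.0005 0 0 0 0.002" --pt "0 0 -0.0005 0 0 0 0.002" --pt "0 0 0 0 0 0 0" --pt "0 0 0 0 0 0 0" --pt "0 0 0 0 0 0 0"

```text
time_s: 12.03
tcp_pos: [0.4826, -0.0628, 0.0796]
eef_rot: [-180.0, -0.2, 11.5]
contact_force: [1.4, 5.8, -1.6]
gripper_width: 0.0249
gripper_force: 35.0
```

```bash
python3 f.py
```

```text
sw r z Fr Ft Fz [ 1.3314  0.1707  0.0796 -2.4958 -5.8413 -1.366 ] [0.26 0.34 0.15] 12.2333
```

Request:
apply_moves --pt "0 0 -0.0005 0 0 0 0.002" --pt "0 0 -0.0005 0 0 0 0.002" --pt "0 0 0 0 0 0 0" --pt "0 0 0 0 0 0 0" --pt "0 0 0 0 0 0 0"

```text
time_s: 12.7
tcp_pos: [0.4824, -0.0619, 0.0797]
eef_rot: [-180.0, -0.2, 11.2]
contact_force: [1.3, 5.3, -1.0]
gripper_width: 0.0249
gripper_force: 35.0
```

```bash
python3 f.py
```

```text
sw r z Fr Ft Fz [ 1.3261  0.1707  0.0797 -2.1763 -4.9534 -0.9927] [0.17 0.53 0.18] 12.9
```

Contact has begun (Ft is falling). I'll continue in 0.25 mm rows.

Request:
apply_moves --pt "0 0 -0.0003 0 0 0 0.001" --pt "0 0 -0.0003 0 0 0 0.001" --pt "0 0 -0.0003 0 0 0 0.001" --pt "0 0 -0.0003 0 0 0 0.001" --pt "0 0 0 0 0 0 0" --pt "0 0 0 0 0 0 0" --pt "0 0 0 0 0 0 0"

```text
time_s: 13.53
tcp_pos: [0.4822, -0.061, 0.0797]
eef_rot: [180.0, -0.2, 10.9]
contact_force: [2.1, 4.6, -2.2]
gripper_width: 0.0248
gripper_force: 35.0
```

```bash
python3 f.py
```

```text
sw r z Fr Ft Fz [ 1.321   0.1707  0.0797 -2.8318 -4.456  -1.7121] [0.33 0.2  0.26] 13.7333
```

Request:
apply_moves --pt "0 0 -0.0003 0 0 0 0.001" --pt "0 0 -0.0003 0 0 0 0.001" --pt "0 0 -0.0003 0 0 0 0.001" --pt "0 0 -0.0003 0 0 0 0.001" --pt "0 0 0 0 0 0 0" --pt "0 0 0 0 0 0 0" --pt "0 0 0 0 0 0 0"

```text
time_s: 14.37
tcp_pos: [0.482, -0.0602, 0.0797]
eef_rot: [180.0, -0.1, 10.5]
contact_force: [3.7, 3.8, -1.6]
gripper_width: 0.0254
gripper_force: 35.0
```

```bash
python3 f.py
```

```text
sw r z Fr Ft Fz [ 1.3161  0.1707  0.0797 -3.8673 -2.9578 -1.1802] [0.49 0.54 0.31] 14.5667
```

Request:
apply_moves --pt "0 0 -0.0003 0 0 0 0.001" --pt "0 0 -0.0003 0 0 0 0.001" --pt "0 0 -0.0003 0 0 0 0.001" --pt "0 0 0 0 0 0 0" --pt "0 0 0 0 0 0 0" --pt "0 0 0 0 0 0 0"

```text
time_s: 15.12
tcp_pos: [0.4818, -0.0595, 0.0797]
eef_rot: [180.0, -0.1, 10.3]
contact_force: [5.0, 3.1, -2.2]
gripper_width: 0.025
gripper_force: 35.0
```

```bash
python3 f.py
```

```text
sw r z Fr Ft Fz [ 1.3118  0.1708  0.0797 -4.5999 -2.0751 -1.8795] [0.58 0.34 0.32] 15.3167
```

Request:
apply_moves --pt "0 0.0003 -0.0003 0 0 0 0.001" --pt "0 0.0003 -0.0003 0 0 0 0.001" --pt "0 0 0 0 0 0 0" --pt "0 0 0 0 0 0 0" --pt "0 0 0 0 0 0 0"

```text
time_s: 15.78
tcp_pos: [0.4818, -0.0591, 0.0796]
eef_rot: [180.0, -0.0, 10.1]
contact_force: [4.3, 1.3, -0.3]
gripper_width: 0.025
gripper_force: 35.0
```

```bash
python3 f.py
```

```text
sw r z Fr Ft Fz [ 1.3091  0.1708  0.0795 -4.6835 -1.0445 -0.0347] [0.46 0.64 0.56] 15.9833
```

Request:
apply_moves --pt "0 0.0004 -0.0003 0 0 0 0.001" --pt "0 0.0003 -0.0001 0 0 0 0" --pt "0 0 0 0 0 0 0" --pt "0 0 0 0 0 0 0" --pt "0 0 0 0 0 0 0" --pt "0 0 0 0 0 0 0"

```text
time_s: 16.53
tcp_pos: [0.4817, -0.0587, 0.0793]
eef_rot: [-180.0, 0.0, 10.0]
contact_force: [2.7, 0.8, 2.4]
gripper_width: 0.025
gripper_force: 35.0
```

```bash
python3 f.py
```

```text
sw r z Fr Ft Fz [ 1.307   0.1708  0.0793 -2.5069 -0.826   2.065 ] [0.76 0.36 0.4 ] 16.7333
```

Residual tangential pull is about 0.8 N, so the catch carries nearly all of it. I'll slacken the grip first.

Request:
apply_moves --pt "0 0 0 0 0 0 0" --pt "0 0 0 0 0 0 0" --pt "0 0 0 0 0 0 0" --pt "0 0 0 0 0 0 0" --pt "0 0 0 0 0 0 0" --pt "0 0 0 0 0 0 0" --newtons 3

```text
time_s: 17.28
tcp_pos: [0.4817, -0.0587, 0.0793]
eef_rot: [-180.0, 0.0, 10.0]
contact_force: [0.8, 1.6, 1.3]
gripper_width: 0.0253
gripper_force: 3.0
```

```bash
python3 f.py
```

```text
sw r z Fr Ft Fz [ 1.3068  0.1708  0.0793 -0.6362 -0.6407  1.2767] [0.37 0.4  0.37] 17.4833
```

Request:
apply_moves --pt "0.29 0 0 0 0 0 0" --pt "0.3 0 0 0 0 0 0" --pt "0.31 0 0 0 0 0 0" --pt "0.33 0 0 0 0 0 0" --pt "0.36 0 0 0 0 0 0" --pt "0.42 0 0 0 0 0 0" --pt "0.55 0 0 0 0 0 0" --pt "0.75 0 0 0 0 0 0" --pt "0.75 0 0 0 0 0 0" --pt "0.75 0 0 0 0 0 0"

```text
time_s: 18.37
tcp_pos: [0.482, -0.0586, 0.0794]
eef_rot: [-180.0, 0.0, 10.0]
contact_force: [0.4, 1.0, -0.2]
gripper_width: 0.0582
gripper_force: 0.0
```

```bash
python3 f.py; python3 -c "
from plant import *;print(get_state()['gripper_width'])"
```

```text
sw r z Fr Ft Fz [ 1.3067  0.1705  0.0794 -0.178  -0.1158  0.2804] [0.36 0.6  0.38] 18.5667
0.06516449532746435
```

Now retreat straight up, away from the knob, and look.

Request:
apply_moves --pt "0.75 0 0 -0.01 0 0 0" --pt "0.75 0 0 -0.015 0 0 0" --pt "0.75 0 0 -0.02 0 0 0" --pt "0.75 0 0 -0.025 0 0 0" --pt "0.75 0 0 -0.03 0 0 0" --pt "0.75 0 0 0 0 0 0" --pt "0.75 0 0 0 0 0 0" --pt "0.75 0 0 0 0 0 0"

```text
time_s: 19.28
tcp_pos: [0.4817, -0.0586, 0.1792]
eef_rot: [-180.0, -0.0, 10.0]
contact_force: [-0.3, -0.2, 0.3]
gripper_width: 0.0654
gripper_force: 0.0
```

```bash
python3 - <<'E'
from plan import *
from plant import capture
s=get_state();print(s["tcp_pos"],s["contact_force"])
c=capture("wrist");cv2.imwrite("pics/end.png",cv2.resize(c["frame"][:,:,::-1],(800,600)))
E
```

```text
[ 0.48168181 -0.05857164  0.17918628] [-0.34049405 -0.21185172  0.32066995]
```

View pics/end.png

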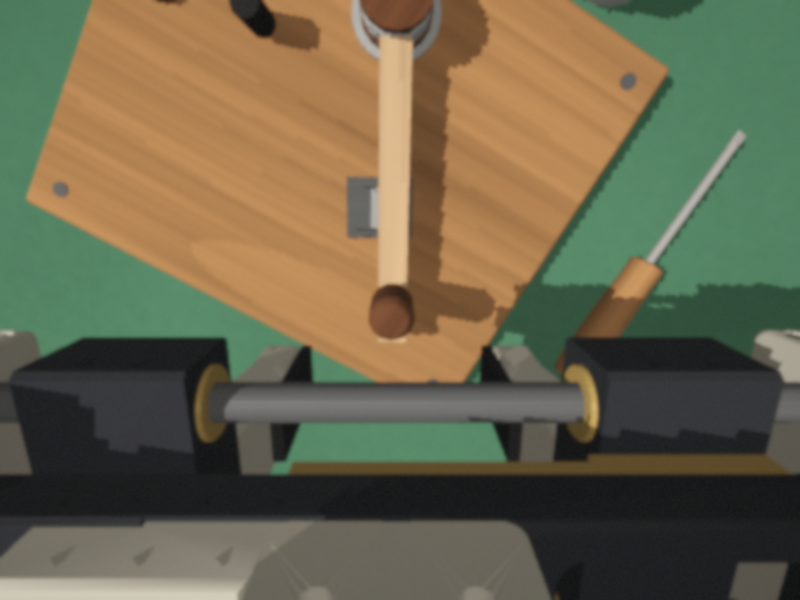

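The arm stays hooked: the bar at x≈395 lies against the tooth at (375,208), the knob is at (391,312), and the robot is clear.

```bash
python3 -c "
from plant import *;print(close_job())"
```

```text
the job is handed in; nothing more can be done
None
```

The launcher is cocked: after I let go, the arm stayed hooked on the catch with the robot clear of it, and I handed the job in at about 19 s; no verdict came back.

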